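# Index the sample carousel and load its empty bay

## Task

Turn the sample carousel until its one empty bay clicks in at the red loading mark. Then set the blue cassette down in that bay and put the loose orange cover over it, right down on the disc, and leave the carousel clicked in at the mark. Keep the cassette upright, do not touch the sampling probe that reaches over the disc, and do not disturb the tube rack, the jar or the green slide box.

Things in the scene. Friction and masses are not known exactly. Their poses are not given: they have to be found in the camera images.
- carousel (a joint): Angle of the turning disc (rad, endless, grows counter-clockwise from above); 0 or a full turn when the empty bay is at the loading mark. A spring ball clicks in every quarter turn (0, 1.571, 3.142, 4.712), pulling in from about 0.07 rad either side; entering or leaving takes 6 to 9 N at a post. Elsewhere the disc turns with light friction (1 N at a post) and stays where left.
- hub (a point): On the axle, at the disc's top face, 55 mm above the bench; does not turn, -x points to the loading mark. White disc 260 mm across, on a fixed round grey base 310 mm across, 42 mm high; metal boss 44 mm across, 12 mm high at its centre. Four stations a quarter turn apart, centres 85 mm from the axle: three under orange covers (fixed to the disc, same shape as the loose one), one the empty bay.
- post (a point): Top centre of one of four bright steel posts by which the disc is turned: 14 mm thick, upright, tops 80 mm above the disc (135 mm above the bench), 110 mm from the axle, half-way between stations. This post stands 45 degrees clockwise (from above) of the empty bay; the others follow every quarter turn. Turns with the disc.
- bay (a point): Centre of the empty bay's floor, on the disc's flat top face, 85 mm from the axle; turns with the disc, -x points outward from the axle. A black rim 8 mm high, 3 mm thick frames it: inside 46 mm along x (radial) by 60 mm along y, outside 52 by 66 mm.
- load_mark (a point): Where the centre of the empty bay must come to stand: fixed, 85 mm from the axle, at the height of the disc's top face, on the line from the axle to the red bar (22 by 12 mm) on the base's edge, on the robot's side. -x points outward to the red bar.
- probe: Fixed sampling probe. Origin on the axle at bench level, axes as hub; it stands 0.75 rad counter-clockwise from its +x. Foot 50 mm square, 60 high, 175 mm from the axle; on it a 26 mm column to 230 above the bench; white arm 26 mm wide, 211 to 233 above the bench, from 190 to 80 mm from the axle; 6 mm needle at 95 mm from the axle, down to 150 above the bench.
- cassette: Blue reagent cassette, 38 mm along x, 52 along y, 24 high, with a white grip fin on its top centre 12 mm thick along x, 30 along y, 18 high (42 overall). About 90 g. Fits the bay with 4 mm play each side, its x along the bay's x, either way round. Origin: centre of its underside.
- cover: Loose orange cover, open underneath: 66 mm along x, 80 along y, 48 high, walls and top 3 mm (inside 60 by 74, 45 deep); black grip fin on top 12 mm thick along x, 30 along y, 18 high (66 overall). About 80 g. Goes over cassette and rim, 4 mm play each side of the rim, down on the disc, its x along the bay's x, either way round. Origin: centre of its lower edge plane.
- tube_rack: White tube rack with red and purple capped tubes, 44 mm along x by 78 along y, 74 high, 350 g. Origin: centre of its underside. Bystander.
- jar: Amber jar with a green cap, 60 mm across, 75 mm high, 250 g. Origin: centre of its underside. Bystander.
- slide_box: Flat green slide box, 45 mm along x by 60 along y, 30 high, 200 g. Origin: centre of its underside. Bystander.

How it is judged (in metres and radians):
On the way, in this order (a step that is already met when the one before it is completed fails the run):
1. the carousel is turned so that the empty bay stands at the loading mark (within 5 mm) and rests there (horizontal distance between bay and load_mark below 0.005 m and velocity of joint carousel between -0.05 and 0.05 rad/s), for 0.2 s.
2. the cassette stands in the bay, the bay at the mark (horizontal distance between bay and load_mark below 0.005 m and horizontal distance between cassette and bay below 0.007 m and z of cassette in the frame of bay between -0.004 and 0.004 m and angle between cassette's own z axis and vertical below 0.08 rad), for 0.2 s.
3. the cover is down over the cassette (all of step 2 and horizontal distance between cover and bay below 0.007 m and z of cover in the frame of bay between -0.004 and 0.004 m and angle between cover's own z axis and vertical below 0.08 rad), for 0.2 s.
At the end, for the whole second after the job is handed in: Released and at rest: the empty bay at the loading mark (within 5 mm); the cassette in it (centre within 7 mm, within 4 mm of its floor, level within 0.08 rad); the loose cover over it, down on the disc (centre within 7 mm, height within 4 mm, level within 0.08 rad) (all of step 3 and velocity of joint carousel between -0.05 and 0.05 rad/s and linear speed of each of cassette, cover below 0.02 m/s); the robot touches nothing.
It fails at once if the sampling probe is touched by the robot or by what it carries (over 1 N) (contact force between probe and the arm above 1 N or contact force between probe and the fingers above 1 N or contact force between probe and cassette above 1 N or contact force between probe and cover above 1 N).
It fails at once if the cassette is tipped more than 0.6 rad from upright (angle between cassette's own z axis and vertical above 0.6 rad).
It fails at once if a bystander (tube rack, jar, slide box) is moved more than 25 mm or tipped more than 0.4 rad (distance of any of tube_rack, jar, slide_box from where it was at the start of the episode above 0.025 m or angle between any of tube_rack, jar, slide_box's own z axis and vertical above 0.4 rad).
It also fails if it takes over 72 s, if anything falls off the work surface, if the arm or the gripper's body presses on something with over 40 N, if the wrist force passes 120 N, or if a joint passes its speed limit or range.

## Robot

A 7-joint arm with a two-finger parallel gripper is mounted at the origin on the work surface. World frame = base frame: x ahead of the robot, y to its left, z up, the work surface at z = 0. Lengths are in mm, angles in rad, forces in N, time in s.
With the tool pointing down it reaches from about 400 to 850 mm from the base axis. Payload 4.5 kg.
Tool frame: the origin (TCP) lies at the very end of the fingers, on their centre line; the grasp point (between the pads) lies ctrl.grip_depth behind it (ctrl.grip_depth is the distance from the TCP to the grasp point, in mm); z points along the fingers, y is the line along which they close (so a half turn about z gives the same grasp; the last joint's range is limited). The gripper opens to 88 mm and grips with 3 to 60 N. Pads are 18 mm wide; open, the fingers measure 123 mm over their backs; the gripper's body (75 mm by 187 mm) begins 45 mm behind the grasp point.
Start: joints at [-1.157, 0.689, -0.195, 1.565, 0.157, 0.902, -0.215], TCP at [231.692, 580.493, 238.743] pointing down, gripper open.
Joint ranges: [-3.01, 3.01], [-0.46, 2.08], [-1.47, 1.51], [0.13, 2.56], [-1, 4.14], [0.04, 2.09], [-2.66, 2.66]. Speed limits (rad/s): [2.57, 2.57, 3.14, 3.14, 3.14, 3.14, 3.14].

## Interface

Orientations are given as a unit quaternion [x, y, z, w].
In Python, from cell import ctrl gives the robot as it stands.
- The arm moves only by the shell command python3 shift.py 'ROWS' [OPENING]. ROWS is rows parted by semicolons, their numbers by spaces, 1 to 10 of them, each of 6 numbers: dx, dy, dz in mm, then a rotation vector rx, ry, rz in rad; each row shifts and turns the commanded pose from where the row before left it, along the tool's axes as they then stand; what a row does not reach is not made up. A row lasts 1/10 s, in which the tool goes at most 50 mm and 0.15 rad, less where a joint would pass 70% of its speed; a pose out of reach is approached as far as the arm can. OPENING is the opening from 0.0 (shut) to 1.0 (fully open), set as the command begins (- or left out keeps the last). The fingers move at their own pace and stop on an object; the grip force is fixed at half the most. Time passes only in rows, so rows that do not move let the fingers close. It prints the time, the measured TCP pose, the force, the opening and the grip force at its end.
- ctrl.get_obs(): the state, without advancing time (a new reading comes with each control period).
- ctrl.snapshot(name): name is "scene" or "top" or "wrist"; returns the picture (400x640x3 uint8, red, green, blue); there is no depth.
- ctrl.calibration(name): a dict with "intrinsics" (3x3 intrinsics, pixels), "pose" (4x4, takes a point from camera to world coordinates); the wrist camera has in their place "tool_from_camera" (4x4, takes a point from camera to tool coordinates, whose origin is the TCP and whose axes are the flange's). Camera axes: x right, y up, looking along -z (the intrinsics and any distortion apply to the point x, -y, -z); pixel columns grow to the right and rows downward; lengths in mm; the calibration is good to about 2 mm. A picture is of the moment at which its call begins: read the wrist's pose just before it. calibration takes no time and is no camera call.
- ctrl.hand_in(): hands the job in; it is judged then, once.
The state is a dict: "clock": time; "joint_pos": joint angles; "dq": joint speeds; "joint_torque": joint torques, N m; "ee_pos": TCP position; "ee_rot": TCP orientation; "wrist_force": force on the tool from outside, world axes, zero at the start; "moment": the same for the moment, N m; "width": opening from 0.0 (shut) to 1.0 (fully open); "finger_force": force on a finger pad.
Only numpy, scipy, OpenCV 4.12 (cv2) and the standard library are available. Lean on these libraries where they do the work, as an engineer would, in place of code of your own. Each camera call takes 0.05 s, during which the arm holds its last target. There are 200 camera calls.

## Working session

There is one attempt and no reset: what is moved stays moved. The work goes in short steps, Python scripts to look and compute and a shell command to move; the robot and the scene stay as the last step left them, time stands still between calls to the robot, and variables do not carry over. Pictures are saved under pics/ and viewed, at most 10 in all, crops included, and the job is handed in when it is done.

```bash
ls; mkdir -p pics
python3 - <<'E'
from cell import ctrl
import cv2, numpy as np
o=ctrl.get_obs(); print(o, ctrl.grip_depth)
for n in("scene","top","wrist"):
    print(n,{k:(np.round(v,3).tolist() if not isinstance(v,str) else v) for k,v in ctrl.calibration(n).items()})
a=ctrl.snapshot("top"); b=ctrl.snapshot("scene")
cv2.imwrite("pics/top0.png",a[:,:,::-1]); cv2.imwrite("pics/scene0.png",b[:,:,::-1])
E
```

```text
cell.py
pics
shift.py
{'clock': 0.0, 'joint_pos': array([-1.15721804,  0.68994886, -0.19453307,  1.5663645 ,  0.15731597,
        0.90247441, -0.21508825]), 'dq': array([-0.00055188,  0.00079831, -0.00024881, -0.00012025, -0.00129553,
       -0.0021254 , -0.0014362 ]), 'joint_torque': array([-2.32276670e-04, -5.27565479e+01, -1.26695450e+00, -1.53430277e+01,
       -5.26409259e-02,  6.47666340e-03,  1.78392452e-04]), 'ee_pos': array([231.50126062, 579.86265705, 237.926974  ]), 'ee_rot': array([ 1.88689410e-01,  9.82036403e-01, -8.94197827e-04, -1.04448893e-04]), 'wrist_force': array([-0.26700221,  0.14685534,  0.79504233]), 'moment': array([-0.03721551,  0.00510653,  0.00797767]), 'finger_force': 0.0, 'width': 1.0036850804341282} 18.700000000000003
scene {'intrinsics': [[434.672, 0.0, 321.117], [0.0, 434.672, 203.825], [0.0, 0.0, 1.0]], 'pose': [[-0.052, -0.832, 0.552, 1085.903], [0.999, -0.051, 0.018, 10.061], [0.013, 0.552, 0.834, 941.695], [0.0, 0.0, 0.0, 1.0]]}
top {'intrinsics': [[465.939, 0.0, 324.009], [0.0, 465.939, 194.589], [0.0, 0.0, 1.0]], 'pose': [[0.013, 0.995, -0.101, 461.781], [-1.0, 0.013, 0.005, -8.559], [0.006, 0.101, 0.995, 1117.36], [0.0, 0.0, 0.0, 1.0]]}
wrist {'intrinsics': [[301.673, 0.0, 314.92], [0.0, 301.673, 200.937], [0.0, 0.0, 1.0]], 'tool_from_camera': [[0.0, 0.95, 0.311, 81.538], [1.0, -0.0, 0.001, 0.675], [0.001, 0.311, -0.95, -146.073], [0.0, 0.0, 0.0, 1.0]]}
```
View pics/top0.png

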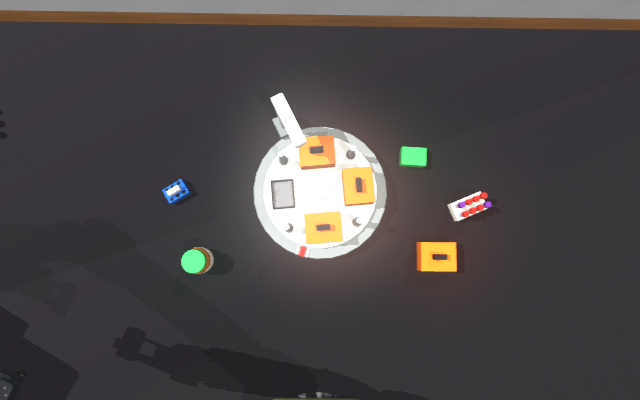

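View pics/scene0.png

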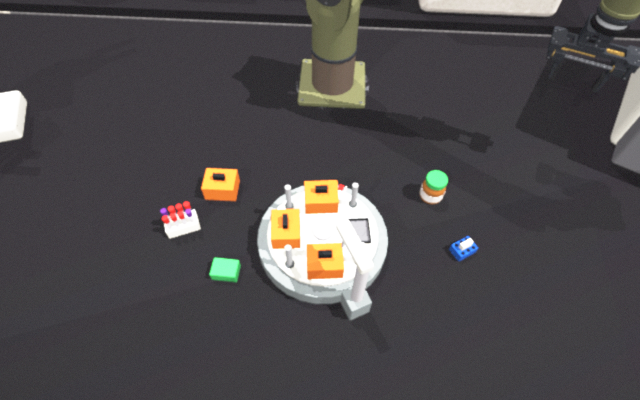

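The top view shows the disc at about (320,192), with the empty bay at (283,194) and the red mark at (303,251). The probe is at (285,115), the cassette at (176,191), the loose cover at (437,257), the jar at (197,260), the slide box at (413,157) and the rack at (470,205). The scene view shows the same things, with the disc at (322,240), the cassette at (464,247) and the cover at (221,184).

Create h.py:
```python
import cv2, numpy as np
from scipy.spatial.transform import Rotation as R
from cell import ctrl
def look(name, save=None):
    o=ctrl.get_obs(); c=ctrl.calibration(name); im=ctrl.snapshot(name)
    if name=="wrist":
        T=np.eye(4); T[:3,:3]=R.from_quat(o["ee_rot"]).as_matrix(); T[:3,3]=o["ee_pos"]
        P=T@np.array(c["tool_from_camera"])
    else: P=np.array(c["pose"])
    if save: cv2.imwrite(f"pics/{save}.png",im[:,:,::-1])
    return im,np.array(c["intrinsics"]),P
def ray(v,uv):
    _,K,P=v; d=np.linalg.inv(K)@[uv[0],uv[1],1]; d=P[:3,:3]@(d*[1,-1,-1])
    return P[:3,3],d/np.linalg.norm(d)
def onz(v,uv,z):
    p,d=ray(v,uv); return p+d*(z-p[2])/d[2]
def tri(*vu):
    A=np.zeros((3,3));b=np.zeros(3);rs=[ray(v,u) for v,u in vu]
    for p,d in rs: M=np.eye(3)-np.outer(d,d);A+=M;b+=M@p
    x=np.linalg.solve(A,b); return x,max(np.linalg.norm(np.cross(d,x-p)) for p,d in rs)
def proj(v,X):
    _,K,P=v; c=P[:3,:3].T@(np.array(X)-P[:3,3]); q=K@(c*[1,-1,-1]); return q[:2]/q[2]
def mask(im,lo,hi):
    return cv2.inRange(cv2.cvtColor(im,cv2.COLOR_RGB2HSV),np.array(lo),np.array(hi))
ORANGE=((5,150,90),(20,255,255)); BLUE=((105,140,50),(125,255,255)); RED=((172,130,80),(180,255,255))
def blobs(m,amin):
    "contours, centroids, areas"
    cs,_=cv2.findContours(m,cv2.RETR_EXTERNAL,cv2.CHAIN_APPROX_NONE); out=[]
    for c in cs:
        a=cv2.contourArea(c)
        if a>=amin:
            M=cv2.moments(c); out.append((a,np.array([M["m10"],M["m01"]])/M["m00"],c))
    return sorted(out,key=lambda t:-t[0])
def inside(im,c,m):
    "largest blob of mask m inside the hull of contour c"
    h=np.zeros(im.shape[:2],np.uint8); cv2.drawContours(h,[cv2.convexHull(c)],-1,255,-1)
    return blobs(m&h,3)
def dark(im,t=60): return (im.max(2)<t).astype(np.uint8)*255
```

Run:
```python
from h import *
V={n:look(n) for n in("top","scene")}
for n,v in V.items():
    im=v[0]
    for a,c,k in blobs(mask(im,*ORANGE),60):
        f=inside(im,k,dark(im))
        print(n,"orange",a,c.round(1),cv2.boundingRect(k),[(q[0],q[1].round(1)) for q in f[:2]])
    for a,c,k in blobs(mask(im,*BLUE),20):
        w=((im.min(2)>130)*255).astype(np.uint8)
        print(n,"blue",a,c.round(1),cv2.minAreaRect(k),[(q[0],q[1].round(1)) for q in inside(im,k,w)[:2]])
    for a,c,k in blobs(mask(im,(0,150,80),(4,255,255))|mask(im,*RED),8): print(n,"red",a,c.round(1))
```

```text
top orange 199.0 [326.8 143.6] (317, 135, 18, 24) []
top orange 140.0 [424.  254.9] (416, 242, 41, 30) []
top orange 61.5 [438.9 254.8] (430, 251, 21, 11) []
top blue 402.0 [175.9 191.1] ((175.77940368652344, 191.13233947753906), (18.178848266601562, 24.5242977142334), 59.036251068115234) [(81.0, array([172.9, 190.1]))]
top red 85.0 [477.2 197.7]
top red 79.0 [472.9 210. ]
top red 16.5 [301.7 252. ]
scene orange 658.0 [320.2 263.4] (307, 245, 36, 34) [(16.0, array([324. , 254.9]))]
scene orange 412.5 [222.  192.1] (201, 168, 39, 33) [(12.5, array([218.2, 177.4]))]
scene orange 261.5 [321.  207.3] (306, 203, 32, 10) []
scene orange 182.0 [285.2 242.5] (272, 238, 28, 10) []
scene orange 131.5 [283.5 221.3] (278, 213, 11, 17) []
scene orange 126.0 [320.4 189.1] (311, 184, 18, 11) [(16.0, array([321., 190.]))]
scene orange 108.5 [218.1 176.8] (210, 172, 16, 10) [(12.5, array([218.2, 177.4]))]
scene orange 91.0 [432.2 190.8] (423, 181, 23, 15) []
scene blue 270.5 [461.9 250.1] ((463.146240234375, 247.86322021484375), (19.32858657836914, 26.8074893951416), 60.945396423339844) [(98.5, array([465.9, 243.7]))]
scene red 189.0 [178.  208.9]
scene red 33.0 [164.3 219. ]
scene red 15.0 [340.8 186.1]
```

```bash
sed -i 's/^ORANGE=((5,150,90),(20,255,255))/ORANGE=((4,150,90),(28,255,255))/' h.py
python3 - <<'E'
from h import *
V={n:look(n) for n in("top","scene")}
F={}
for n,v in V.items():
    im=v[0]
    for a,c,k in blobs(mask(im,*ORANGE),200):
        f=inside(im,k,dark(im,75)); F.setdefault(n,[]).append(f[0][1] if f else c)
        print(n,"orange",a,c.round(1),cv2.boundingRect(k),[(q[0],q[1].round(1)) for q in f[:2]])
t,s=V["top"],V["scene"]
for u in F["top"]:
    # match: scene fin closest to projection at z=121 or 66
    best=min(((*tri((t,u),(s,w)),w) for w in F["scene"]),key=lambda q:q[1])
    print(u.round(1),best[2].round(1),best[0].round(1),round(best[1],1))
print("cass fin",tri((t,(172.9,190.1)),(s,(465.9,243.7))), "blue body z=24", onz(t,(175.9,191.1),22))
print("mark",tri((t,(301.7,252)),(s,(340.8,186.1))))
m=t[0].copy()
print("jar",onz(t,(193,261),75),"box",onz(t,(413,157),30),"rack",onz(t,(470,205),74))
print("bay",onz(t,(283,194),57))
E
```

```text
top orange 1135.0 [436.4 256.4] (416, 242, 41, 30) []
top orange 240.0 [367.2 181.4] (358, 168, 16, 35) []
top orange 212.0 [326.3 143.5] (310, 135, 25, 24) []
scene orange 1085.5 [220.2 184. ] (201, 168, 39, 33) [(25.0, array([218.7, 176.9]))]
scene orange 1077.0 [324.4 261. ] (307, 244, 36, 35) [(42.5, array([324.5, 254.1]))]
scene orange 966.5 [321.  195.7] (304, 180, 35, 33) [(33.5, array([320.8, 189.1]))]
scene orange 905.5 [285.3 228.4] (272, 209, 28, 39) [(4.0, array([285., 226.]))]
[436.4 256.4] [218.7 176.9] [ 432.1 -272.2   53.2] 1.7
[367.2 181.4] [285. 226.] [594.4 -96.9 102.1] 11.1
[326.3 143.5] [320.8 189.1] [634.5 -10.7 307.1] 4.7
cass fin (array([577.30564632, 339.44999264,  33.06028084]), np.float64(0.07769774976473823)) blue body z=24 [576.19779869 335.74473794  22.        ]
mark (array([437.81202025,  36.53860798,  47.88027313]), np.float64(1.1376829411154779))
jar [415.65960452 274.39181856  75.        ] box [ 663.99345887 -223.40090858   30.        ] rack [ 548.11770723 -342.37909599   74.        ]
bay [569.12989261  80.06529044  57.        ]
```

```bash
python3 shift.py '-35 -16 -12 0 0 0;-42 -16 -12 0 0 0;-42 -16 -12 0 0 0;-42 -16 -12 0 0 0;-42 -16 -12 0 0 0;-42 -16 -12 0 0 0;-42 -16 -12 0 0 0;-42 -16 -12 0 0 0;0 0 0 0 0 0'
python3 -c "
from h import *
look('wrist','w1'); print(ctrl.get_obs()['ee_pos'],ctrl.get_obs()['joint_pos'])"
```

```text
clock: 1.2
ee_pos: [496.7, 332.9, 336.1]
ee_rot: [0.195, 0.981, -0.001, 0.003]
wrist_force: [0.4, 0.1, 1.0]
width: 1.002
finger_force: 0.0
[493.13175485 336.24948224 335.29560145] [-0.54726714  0.5524866  -0.2241715   1.52229958  0.13530165  1.08036747
  0.3804856 ]
```

View pics/w1.png

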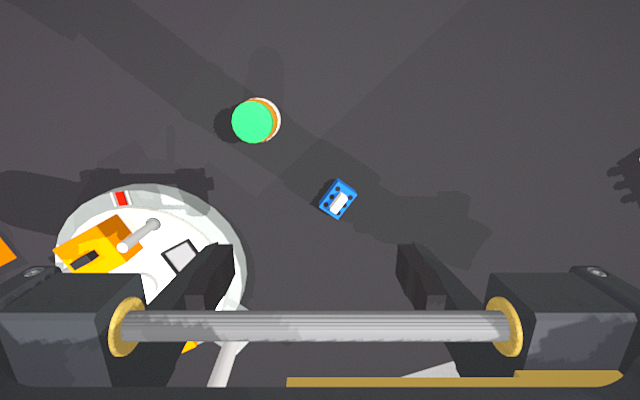

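The wrist view shows the cassette at (337,199) with its fin tilted, the jar cap at (252,121), the empty bay at (182,256), the nearby post top at (152,225) and the red mark at (121,198). Next I'll go above the disc.

```bash
python3 shift.py '-26 -32 0 0 0 0;-31 -37 0 0 0 0;-31 -37 0 0 0 0;-31 -37 0 0 0 0;-31 -37 0 0 0 0;-31 -37 0 0 0 0;-30 -37 0 0 0 0;0 0 0 0 0 -0.15;0 0 0 0 0 -0.15;0 0 0 0 0 -0.15'
python3 -c "
from h import *
look('wrist','w2'); print(ctrl.get_obs()['ee_pos'],ctrl.get_obs()['joint_pos'])"
```

```text
clock: 2.25
ee_pos: [591.1, 27.0, 334.3]
ee_rot: [-0.039, 0.999, 0.001, -0.001]
wrist_force: [0.3, 0.4, -0.1]
width: 0.999
finger_force: 0.0
[591.07924568  27.03168977 334.26338745] [ 0.07768188  0.55648616 -0.34616132  1.5330467   0.20218922  1.08838671
  1.34003783]
```

View pics/w2.png

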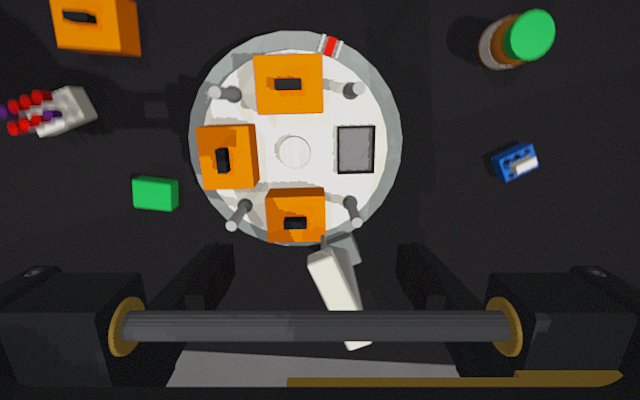

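The view shows the whole disc. The boss is at (293,151) and the bay at (356,149). The fins are at (288,84), (223,160) and (294,222), and the post tops at (353,90), (214,92), (232,225) and (355,217). The mark is at (330,46), the cassette fin at (524,163) and the loose cover's fin at (82,18). The probe is at (330,280).

```bash
cat > meas.py <<'E'
from h import *
from sys import argv
def measure(v,zf=120,zb=59):
    im=v[0]; out=[]
    for a,c,k in blobs(mask(im,*ORANGE),800):
        f=inside(im,k,dark(im,70)); x,y,w,h=cv2.boundingRect(k)
        if f and f[0][0]>20: out.append(("fin",f[0][1],cv2.minAreaRect(f[0][2]),(x,y,w,h)))
    for a,c,k in blobs(mask(im,*BLUE),80):
        w=((im.min(2)>150)*255).astype(np.uint8); f=inside(im,k,w)
        out.append(("cass",c,cv2.minAreaRect(k),f[0][1] if f else None))
    for a,c,k in blobs(mask(im,(0,150,80),(4,255,255))|mask(im,*RED),30): out.append(("red",c,a))
    return out
E
python3 - <<'E'
from meas import *
v=look("wrist"); t=look("top"); s=look("scene")
for m in measure(v): print(m)
# boss and the grey bay
im=v[0]
d=dark(im,60); 
for a,c,k in blobs(d,100):
    x,y,w,h=cv2.boundingRect(k)
    if 320<c[0]<390 and 110<c[1]<190: print("bay",a,c,cv2.minAreaRect(k)); print(onz(v,c,59))
P=[onz(v,u,121) for u in((287,84),(223,160),(294,222))]; print(np.round(P,1),"hub",(P[0]+P[2])/2)
print("boss",onz(v,(293,151),67))
print("posts",[onz(v,u,135).round(1) for u in((353,90),(214,92),(232,225),(355,217))])
print("mark",onz(v,(330,46),44))
print("cover fin z tri",tri((v,(82,18)),(s,(218.7,176.9))),tri((v,(82,18)),(t,(440,257))))
print("cass fin tri",tri((v,(524,163)),(s,(465.9,243.7))),tri((v,(524,163)),(t,(172.9,190.1))))
E
```

```text
('fin', array([80.38138138, 12.81231231]), ((80.51980590820312, 12.801980018615723), (34.229278564453125, 12.039950370788574), 5.710593223571777), (51, 0, 91, 53))
('fin', array([288.74245614,  83.30175439]), ((288.514404296875, 83.31752014160156), (10.48917007446289, 25.337474822998047), 87.39744567871094), (254, 53, 70, 61))
('fin', array([222.49566295, 158.79120198]), ((222.49656677246094, 158.95863342285156), (24.581462860107422, 12.456822395324707), 85.2363510131836), (196, 123, 63, 65))
('fin', array([294.08786611, 222.5334728 ]), ((294.0, 222.5), (11.0, 22.0), 90.0), (265, 187, 60, 56))
('fin', array([488.50556793, 373.8827023 ]), ((486.0, 373.5), (5.0, 56.0), 90.0), (287, 371, 335, 15))
('cass', array([510.23118616, 163.13633521]), ((514.1871337890625, 164.41580200195312), (29.272680282592773, 45.140113830566406), 65.77225494384766), array([525.55706215, 168.3740113 ]))
('red', array([29.12105969, 96.96613011]), 497.0)
('red', array([ 24.91914388, 119.52279033]), 420.5)
('red', array([331.54657688,  45.79910213]), 148.5)
[[493.2 -11.5 121. ]
 [584.7 -83.3 121. ]
 [657.4   6.6 121. ]] hub [575.30374919  -2.42353629 121.        ]
boss [575.36480213  -3.43621203  67.        ]
posts [array([493.9,  60.9, 135. ]), array([508.5, -88.1, 135. ]), array([662.1, -68.9, 135. ]), array([638.9,  81.3, 135. ])]
mark [438.59654579  34.87268266  44.        ]
cover fin z tri (array([ 435.67743227, -272.23290382,   58.32787494]), np.float64(0.02184022093823503)) (array([ 431.79672463, -281.32799826,   44.49996621]), np.float64(1.5185295640009853))
cass fin tri (array([571.35317817, 344.37665886,  24.74545333]), np.float64(1.9185665839476314)) (array([573.14243262, 338.65068666,  35.76372289]), np.float64(3.855508524803178))
```

```bash
python3 shift.py '33 15 0 0 0 0;33 15 0 0 0 0;33 15 0 0 0 0;0 0 40 0 0 0;0 0 40 0 0 0;0 0 40 0 0 0;0 0 40 0 0 0;0 0 30 0 0 0;0 0 0 0 0 0' 0.5
python3 - <<'E'
from h import *
v=look("wrist","w3"); print(ctrl.get_obs()["ee_pos"])
E
```

```text
clock: 3.35
ee_pos: [487.2, 63.6, 141.8]
ee_rot: [-0.035, 0.999, -0.001, -0.003]
wrist_force: [0.1, 0.3, 1.3]
width: 0.501
finger_force: 0.0
[488.61949752  63.79653755 143.77113961]
```

View pics/w3.png

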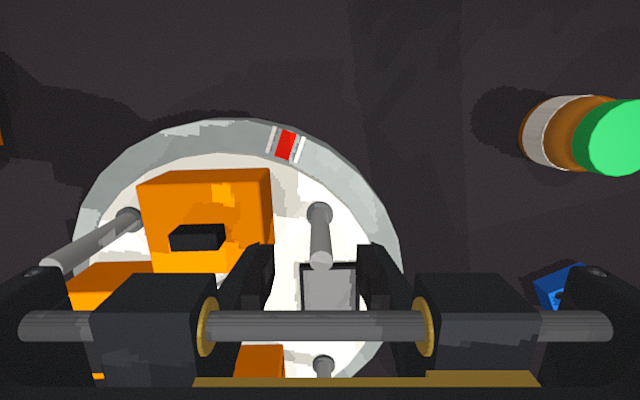

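The post top at (320,258) stands between the fingertips at (262,250) and (375,250). I'll lower the gripper and close on it.

```bash
python3 shift.py '-3 3 15 0 0 0;0 0 15 0 0 0;0 0 0 0 0 0' ; python3 shift.py '0 0 0 0 0 0;0 0 0 0 0 0;0 0 0 0 0 0;0 0 0 0 0 0' 0.0
python3 - <<'E'
from h import *
o=ctrl.get_obs();p=o["ee_pos"];M=R.from_quat(o["ee_rot"]).as_matrix()
hub=np.array([575.5,-3.3]); d=p[:2]-hub; a0=np.arctan2(d[1],d[0])%6.283; r=np.hypot(*d); print(p,"r",r,"ang",a0)
print(M.round(3))
q=hub+d
for a in np.linspace(a0,3.65,13)[1:]:
    n=hub+110*np.array([np.cos(a),np.sin(a)]); print(round(a,3),(M.T@np.r_[n-q,0]).round(1)); q=n
E
```

```text
clock: 3.7
ee_pos: [492.9, 67.1, 115.4]
ee_rot: [-0.035, 0.999, -0.0, 0.0]
wrist_force: [-0.2, -0.1, 1.3]
width: 0.501
finger_force: 0.0
clock: 4.1
ee_pos: [492.8, 66.8, 115.4]
ee_rot: [-0.035, 0.999, 0.0, 0.001]
wrist_force: [-3.9, 4.7, 2.3]
width: 0.161
finger_force: 3.1
[492.77633761  66.84453675 115.3606047 ] r 108.45948715990122 ang 2.4382969060106987
[[-0.998 -0.07   0.001]
 [-0.07   0.998  0.001]
 [-0.001  0.    -1.   ]]
2.539 [ 8.4 -7.3 -0. ]
2.64 [ 6.5 -9.  -0. ]
2.741 [ 5.5 -9.6 -0. ]
2.842 [  4.5 -10.1  -0. ]
2.943 [  3.5 -10.5  -0. ]
3.044 [  2.4 -10.8  -0. ]
3.145 [  1.3 -11.   -0. ]
3.246 [  0.2 -11.1  -0. ]
3.347 [ -0.9 -11.1  -0. ]
3.448 [ -2.1 -10.9  -0. ]
3.549 [ -3.1 -10.6  -0. ]
3.65 [ -4.2 -10.3  -0. ]
```

```bash
python3 shift.py '8 -7 0 0 0 0;6.5 -9 0 0 0 0;5.5 -9.6 0 0 0 0;4.5 -10.1 0 0 0 0;3.5 -10.5 0 0 0 0;2.4 -10.8 0 0 0 0;1.3 -11 0 0 0 0;0.2 -11 0 0 0 0;-0.9 -11 0 0 0 0;0 0 0 0 0 0'; python3 shift.py '-2 -11 0 0 0 0;-3 -11 0 0 0 0;-4 -10 0 0 0 0;0 0 0 0 0 0;0 0 0 0 0 0;0 0 0 0 0 0'
```

```text
clock: 5.1
ee_pos: [465.4, -28.0, 115.2]
ee_rot: [-0.034, 0.999, -0.001, -0.002]
wrist_force: [-2.1, 0.6, 11.6]
width: 0.15
finger_force: 30.0
clock: 5.7
ee_pos: [476.9, -57.6, 115.2]
ee_rot: [-0.035, 0.999, -0.0, -0.001]
wrist_force: [-1.7, 1.8, 9.0]
width: 0.145
finger_force: 30.0
```

```bash
python3 shift.py '0 0 0 0 0 0;0 0 0 0 0 0;0 0 -20 0 0 0;0 0 -40 0 0 0;0 0 -45 0 0 0;0 0 -45 0 0 0;-30 20 -45 0 0 0;-45 28 -25 0 0 0;-44 29 0 0 0 0;0 0 0 0 0 0' 0.5
python3 - <<'E'
from meas import *
v=look("wrist","w4")
for m in measure(v): print(m)
im=v[0]; print(ctrl.get_obs()["ee_pos"])
cv2.imwrite("pics/w4z.png",cv2.resize(im[:260,150:450,::-1],None,fx=2,fy=2,interpolation=cv2.INTER_CUBIC))
E
```

```text
clock: 6.7
ee_pos: [583.2, 24.5, 324.8]
ee_rot: [-0.038, 0.999, 0.002, 0.001]
wrist_force: [-1.1, -0.3, -0.3]
width: 0.495
finger_force: 0.0
('fin', array([74.43440233, 19.11516035]), ((74.48965454101562, 19.1241397857666), (36.04174041748047, 11.958549499511719), 4.763641834259033), (44, 0, 95, 59))
('fin', array([222.88461538, 141.38286713]), ((222.91177368164062, 141.3529510498047), (12.126781463623047, 26.92145538330078), 14.03624439239502), (193, 99, 73, 80))
('fin', array([357.50609319, 187.50681004]), ((357.4827575683594, 187.79310607910156), (10.770329475402832, 24.8831729888916), 21.801406860351562), (322, 144, 70, 77))
('fin', array([271.41108857, 226.53279243]), ((271.4499816894531, 226.6500244140625), (22.13594627380371, 12.332883834838867), 18.434946060180664), (237, 184, 72, 70))
('fin', array([412.1802168 , 373.69918699]), ((411.0, 373.5), (5.0, 28.0), 90.0), (193, 371, 347, 15))
('cass', array([513.50169762, 166.01877372]), ((517.476318359375, 167.44833374023438), (30.150650024414062, 46.55169677734375), 65.37643432617188), array([529.29346622, 171.79291251]))
('red', array([ 23.25024631, 105.37832512]), 507.5)
('red', array([ 19.75159714, 128.21382939]), 443.5)
('red', array([331.26361656,  49.80392157]), 153.0)
[580.52307628  21.3969876  323.95105578]
```

View pics/w4z.png

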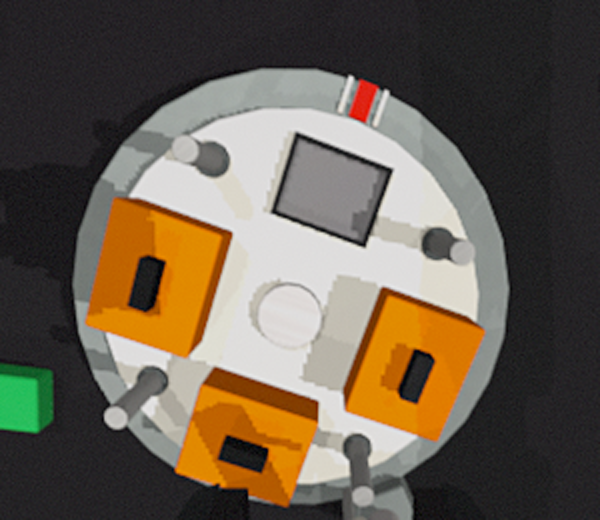

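The bay, at about (316,94) in the full picture, now lies on the line from the boss to the red mark at (331,50). I'll check the angle.

```bash
cat >> meas.py <<'E'
def bayrect(v,near):
    "bay rim: dark/grey quad on white disc near pixel"
    im=v[0]; near=np.array(near); m=((im.max(2)<150)*255).astype(np.uint8)
    c=[q for q in blobs(m,200) if np.linalg.norm(q[1]-near)<25]
    return c[0] if c else None
def yaw(v,rect,z,long=True):
    b=cv2.boxPoints(rect); w=np.array([onz(v,p,z)[:2] for p in b]); e=[w[1]-w[0],w[2]-w[1]]
    e.sort(key=np.linalg.norm); d=e[1] if long else e[0]
    return w.mean(0).round(1),[round(float(np.linalg.norm(x)),1) for x in e],round(float(np.arctan2(d[1],d[0])%np.pi),3)
E
python3 - <<'E'
from meas import *
v=look("wrist"); t=look("top")
f=sorted([m for m in measure(v) if m[0]=="fin" and m[1][1]<300],key=lambda m:m[1][0])[1:]
W=[onz(v,m[1],120)[:2] for m in f]; print(np.round(W,1))
hub=(W[0]+W[2])/2; d=W[2]-W[0]; print("hub",hub,"dist",np.linalg.norm(d),"bay dir",np.arctan2(d[1],d[0])+np.pi/2)
e=hub-W[1]; print("third dir",np.arctan2(e[1],e[0])%6.283,np.linalg.norm(e))
for m in measure(v):
    if m[0]=="red": p=onz(v,m[1],43)[:2]; q=p-hub; print("red",p,np.arctan2(q[1],q[0]),np.hypot(*q))
    if m[0]=="cass": print("cass body",yaw(v,m[2],24), "fin",onz(v,m[3],42))
b=bayrect(v,(316,95))
print("bay", yaw(v,cv2.minAreaRect(b[2]),60) if b else None, b and b[:2])
E
```

```text
[[553.  -82.2]
 [655.1 -23.5]
 [596.5  78.5]]
hub [574.75538909  -1.83937277] dist 166.4071553877632 bay dir 2.877432178373053
third dir 2.87766232100428 83.21673457648639
cass body (array([573.6, 331.9]), [49.8, 62.8], 2.117) fin [575.30347948 338.36727404  42.        ]
red [ 536.60424196 -370.84781921] -1.67381857043796 370.97539484182033
red [ 567.59345323 -382.85513126] -1.5895910679130354 381.08306384210886
red [437.66355485  36.2597912 ] 2.870523244198487 142.28744607661463
bay None None
```

```bash
python3 shift.py '-3 42 0 0 0 0;-3 46 0 0 0 0;-3 46 0 0 0 0;-3 46 10 0 0 0;-3 46 20 0 0 0;-2 46 20 0 0 0;-2 45 20 0 0 0;0 0 0 0 0 0.15;0 0 0 0 0 0.15' 0.8
python3 shift.py '0 0 0 0 0 0.15;0 0 0 0 0 0.15;0 0 0 0 0 0.15;0 0 0 0 0 0.15;0 0 0 0 0 0.15;0 0 0 0 0 0.05;0 0 0 0 0 0'
cat >> meas.py <<'E'
def cass(v):
    im=v[0]; a,c,k=max(blobs(mask(im,*BLUE),80),key=lambda q:q[0]); w=((im.min(2)>120)*255).astype(np.uint8)
    f=inside(im,k,w)[0]; return c,k,f[1],f[2]
E
python3 - <<'E'
from meas import *
v=look("wrist","w5"); c,k,fc,fk=cass(v); o=ctrl.get_obs(); print(o["ee_pos"],o["joint_pos"][6])
print("body",c,yaw(v,cv2.minAreaRect(k),24),"fin",fc,yaw(v,cv2.minAreaRect(fk),42),cv2.minAreaRect(fk))
E
```

```text
clock: 7.75
ee_pos: [575.1, 335.6, 253.3]
ee_rot: [0.117, 0.993, -0.002, -0.002]
wrist_force: [0.2, -1.3, 0.7]
width: 0.801
finger_force: 0.0
clock: 8.45
ee_pos: [576.5, 334.0, 254.8]
ee_rot: [0.493, 0.87, -0.001, -0.0]
wrist_force: [0.8, -0.4, 0.5]
width: 0.796
finger_force: 0.0Traceback (most recent call last):
  File "<stdin>", line 2, in <module>
  File "meas.py", line 23, in cass
    im=v[0]; a,c,k=max(blobs(mask(im,*BLUE),80),key=lambda q:q[0]); w=((im.min(2)>120)*255).astype(np.uint8)
                   ~~~^^^^^^^^^^^^^^^^^^^^^^^^^^^^^^^^^^^^^^^^^^^^
ValueError: max() iterable argument is empty
```

View pics/w5.png

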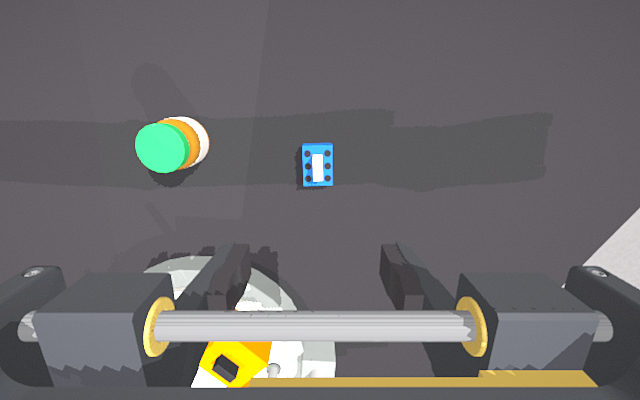

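The cassette is at (317,165) with its fin at (317,167), almost square to the tool. Its blue is lighter here, so I'll widen the mask.

```bash
sed -i 's/BLUE=((105,140,50)/BLUE=((96,120,50)/' h.py
cat > c.py <<'E'
from meas import *
from sys import argv
v=look("wrist"); c,k,fc,fk=cass(v); o=ctrl.get_obs(); print(o["ee_pos"].round(1),o["joint_pos"][6].round(2))
M=R.from_quat(o["ee_rot"]).as_matrix(); print("tool y ang",np.arctan2(M[1,1],M[0,1])%np.pi, "tilt",M[:2,2].round(4))
print("body",c,yaw(v,cv2.minAreaRect(k),24),"fin",fc.round(1),yaw(v,cv2.minAreaRect(fk),42),len(fk))
p=onz(v,fc,42); print("fin top at tool",(M.T@(p-o["ee_pos"])).round(1))
np.savez(argv[1],K=v[1],P=v[2],fc=fc,c=c)
if len(argv)>2:
    a=np.load(argv[2]); print("tri fin",tri(((0,a["K"],a["P"]),a["fc"]),(v,fc)))
E
python3 c.py /tmp/a.npz
```

```text
[576.6 334.8 255. ] -0.11
tool y ang 0.5407355955270678 tilt [-0.0011 -0.0015]
body [316.97342236 164.24469756] (array([574.8, 340.2]), [38.3, 55.1], 2.129) fin [317.  167.5] (array([575.1, 340.8]), [11.9, 33.1], 2.119) 72
fin top at tool [  6.3   2.1 213. ]
```

```bash
python3 shift.py '3 1 35 0 0 0;3 1 35 0 0 0;0 0 35 0 0 0;0 0 0 0 0 0;0 0 0 0 0 0'; python3 c.py /tmp/b.npz /tmp/a.npz
```

```text
clock: 9.05
ee_pos: [575.6, 342.1, 150.5]
ee_rot: [0.493, 0.87, -0.0, -0.0]
wrist_force: [0.9, -0.1, -0.0]
width: 0.797
finger_force: 0.0
[576.5 342.8 151.8] -0.13
tool y ang 0.5407055783495248 tilt [0.0018 0.0012]
body [313.99676946 192.37033774] (array([574.4, 341.4]), [37.5, 56.1], 2.132) fin [314.1 199. ] (array([575. , 341.5]), [12.2, 35.4], 2.118) 97
fin top at tool [ 1.000e-01 -2.200e+00  1.098e+02]
tri fin (array([575.99173024, 339.58887575,  34.04599007]), np.float64(0.11947335287416747))
```

```bash
python3 shift.py '-1 -1 35 0 0 0;0 0 35 0 0 0;0 0 30 0 0 0;0 0 15 0 0 0;0 0 8 0 0 0;0 0 0 0 0 0;0 0 0 0 0 0' 0.5;  python3 shift.py '0 0 0 0 0 0;0 0 0 0 0 0;0 0 0 0 0 0;0 0 0 0 0 0' 0.0
```

```text
clock: 9.8
ee_pos: [576.4, 342.1, 29.0]
ee_rot: [0.492, 0.87, 0.001, 0.001]
wrist_force: [0.4, -0.4, 0.3]
width: 0.495
finger_force: 0.0
clock: 10.2
ee_pos: [575.3, 341.5, 27.6]
ee_rot: [0.492, 0.87, 0.0, 0.0]
wrist_force: [-0.4, -0.3, 0.5]
width: 0.165
finger_force: 0.0
```

```bash
python3 shift.py '0 0 0 0 0 0;0 0 0 0 0 0;0 0 0 0 0 0;0 0 -10 0 0 0;0 0 -30 0 0 0;0 0 -40 0 0 0;0 0 -40 0 0 0;0 0 -40 0 0 0;0 0 0 0 0 0';  python3 shift.py '-28 -28 0 0 0 0;-34 -34 0 0 0 0;-34 -34 0 0 0 0;-34 -34 0 0 0 0;-34 -34 0 0 0 0;-34 -34 0 0 0 0;-34 -34 0 0 0 0;0 0 0 0 0 0.15;0 0 0 0 0 0.15;0 0 0 0 0 0.15'; python3 shift.py '0 0 0 0 0 0.15;0 0 0 0 0 0.15;0 0 0 0 0 0.06;0 0 0 0 0 0;0 0 0 0 0 0'
python3 - <<'E'
from meas import *
v=look("wrist","w6"); o=ctrl.get_obs(); M=R.from_quat(o["ee_rot"]).as_matrix(); print(o["ee_pos"],o["joint_pos"][6],np.arctan2(M[1,1],M[0,1]))
E
```

```text
clock: 11.1
ee_pos: [578.6, 343.5, 194.1]
ee_rot: [0.493, 0.87, 0.006, 0.003]
wrist_force: [1.0, 0.2, -0.9]
width: 0.132
finger_force: 29.9
clock: 12.1
ee_pos: [495.4, 22.2, 187.1]
ee_rot: [0.677, 0.736, -0.0, -0.0]
wrist_force: [-0.3, 0.3, -1.2]
width: 0.133
finger_force: 29.9
clock: 12.6
ee_pos: [495.5, 23.1, 187.1]
ee_rot: [0.795, 0.607, -0.0, -0.0]
wrist_force: [0.3, 1.0, -1.0]
width: 0.137
finger_force: 29.9
[495.56781854  23.09237247 187.10459611] -0.28626090962297845 -0.26744873321294665
```

View pics/w6.png

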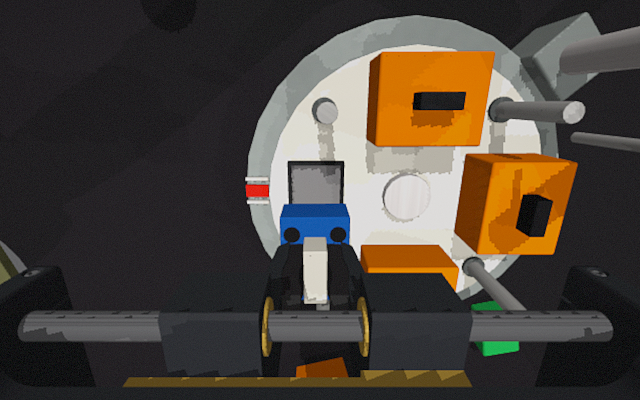

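The bay rim is at columns 289–343 with its near edge at row 162. The held cassette's front face is at columns 281–350, with its bottom edge near row 205 and top edge near row 225. Radially they agree, so I'll work out the tangential offset.

Run:
```python
from meas import *
v=look("wrist"); im=v[0]; o=ctrl.get_obs(); M=R.from_quat(o["ee_rot"]).as_matrix(); p=o["ee_pos"]
g=im.mean(2)
print("profile col 308-324 rows155-250",g[155:250,305:325].mean(1).astype(int).tolist())
print("row 185-195 cols",list(zip(range(282,352),g[180:196,282:352].mean(0).astype(int))))
T=lambda u,z:(M.T@(onz(v,u,z)-p)).round(1)
k=max(blobs(mask(im,*BLUE),300),key=lambda q:q[0])[2]; print("blue",cv2.boundingRect(k))
for r in(161,162,163): print(r,"rim far edge z55",T((316,r),55),"z63",T((316,r),63))
zb=p[2]-27
for r in(204,205,206): print(r,"cass bottom front",T((315.5,r),zb))
for r in(222,224,226): print(r,"cass top front",T((315.5,r),zb+24))
```

```text
profile col 308-324 rows155-250 [212, 212, 210, 201, 207, 168, 38, 24, 39, 35, 73, 100, 103, 109, 123, 130, 131, 132, 136, 137, 136, 136, 138, 139, 139, 139, 139, 139, 139, 139, 139, 139, 139, 139, 139, 139, 139, 139, 139, 139, 139, 139, 138, 139, 139, 139, 140, 144, 122, 75, 66, 69, 70, 70, 70, 71, 70, 72, 71, 71, 71, 71, 94, 101, 95, 95, 95, 96, 95, 96, 94, 95, 94, 95, 96, 95, 95, 96, 95, 94, 91, 103, 155, 166, 163, 163, 163, 164, 164, 164, 164, 165, 165, 165, 164]
row 185-195 cols [(282, np.int64(220)), (283, np.int64(220)), (284, np.int64(220)), (285, np.int64(221)), (286, np.int64(229)), (287, np.int64(199)), (288, np.int64(99)), (289, np.int64(32)), (290, np.int64(33)), (291, np.int64(50)), (292, np.int64(103)), (293, np.int64(131)), (294, np.int64(139)), (295, np.int64(140)), (296, np.int64(140)), (297, np.int64(140)), (298, np.int64(140)), (299, np.int64(140)), (300, np.int64(140)), (301, np.int64(139)), (302, np.int64(140)), (303, np.int64(140)), (304, np.int64(140)), (305, np.int64(140)), (306, np.int64(139)), (307, np.int64(139)), (308, np.int64(139)), (309, np.int64(139))
[... 666 characters left out ...]
, np.int64(49)), (341, np.int64(25)), (342, np.int64(20)), (343, np.int64(103)), (344, np.int64(209)), (345, np.int64(225)), (346, np.int64(220)), (347, np.int64(219)), (348, np.int64(219)), (349, np.int64(219)), (350, np.int64(219)), (351, np.int64(219))]
blue (280, 203, 70, 42)
161 rim far edge z55 [ 29.5   0.3 132.1] z63 [ 31.    0.3 124.1]
162 rim far edge z55 [ 28.6   0.3 132.1] z63 [ 30.1   0.3 124.1]
163 rim far edge z55 [ 27.6   0.3 132.1] z63 [ 29.2   0.3 124.1]
204 cass bottom front [22.9 -0.3 27. ]
205 cass bottom front [22.3 -0.3 27. ]
206 cass bottom front [21.6 -0.3 27. ]
222 cass top front [20.9 -0.4  3. ]
224 cass top front [19.8 -0.4  3. ]
226 cass top front [18.6 -0.4  3. ]
```

```bash
python3 shift.py '-0.5 0.5 30 0 0 0;0 0 30 0 0 0;0 0 22 0 0 0;0 0 0 0 0 0;0 0 0 0 0 0'
python3 - <<'E'
from meas import *
v=look("wrist","w7"); im=v[0]; o=ctrl.get_obs(); p=o["ee_pos"];M=R.from_quat(o["ee_rot"]).as_matrix(); print(p)
g=im.mean(2); print("rows130-260",list(zip(range(150,240,2),g[150:240:2,305:325].mean(1).astype(int).tolist())))
k=max(blobs(mask(im,*BLUE),300),key=lambda q:q[0])[2]; print("blue",cv2.boundingRect(k))
E
```

```text
clock: 13.2
ee_pos: [496.2, 22.3, 105.4]
ee_rot: [0.795, 0.606, -0.0, -0.0]
wrist_force: [1.0, 0.1, -1.2]
width: 0.131
finger_force: 29.9
[496.72768659  22.39162433 106.01192189]
rows130-260 [(150, 194), (152, 194), (154, 196), (156, 197), (158, 196), (160, 200), (162, 199), (164, 201), (166, 202), (168, 197), (170, 197), (172, 196), (174, 199), (176, 199), (178, 198), (180, 200), (182, 120), (184, 17), (186, 30), (188, 21), (190, 78), (192, 87), (194, 106), (196, 111), (198, 116), (200, 117), (202, 122), (204, 72), (206, 68), (208, 69), (210, 70), (212, 70), (214, 68), (216, 70), (218, 98), (220, 93), (222, 93), (224, 94), (226, 93), (228, 94), (230, 93), (232, 93), (234, 92), (236, 101), (238, 163)]
blue (279, 203, 72, 43)
```

View pics/w7.png

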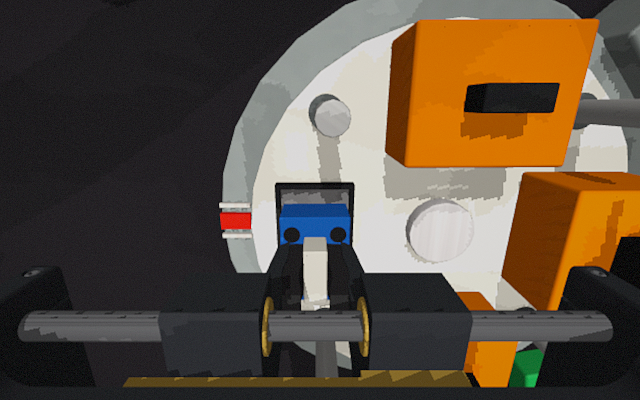

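The rim is at columns 275–354 and the cassette at 279–351, and the cassette's leading edge is inside the rim. They are centred to within about 0.5 mm, so I'll lower it.

```bash
python3 shift.py '0.5 0 6 0 0 0;0 0 6 0 0 0;0 0 6 0 0 0;0 0 3 0 0 0;0 0 0 0 0 0'; python3 shift.py '0 0 2 0 0 0;0 0 1 0 0 0;0 0 0 0 0 0'
```

```text
clock: 13.75
ee_pos: [495.9, 22.9, 83.8]
ee_rot: [0.796, 0.606, -0.0, -0.0]
wrist_force: [-1.0, 0.0, -2.0]
width: 0.13
finger_force: 29.9
clock: 14.05
ee_pos: [496.2, 23.0, 82.2]
ee_rot: [0.796, 0.606, 0.0, 0.0]
wrist_force: [-1.7, -0.1, 8.9]
width: 0.128
finger_force: 30.0
```

```bash
python3 shift.py '0 0 0 0 0 0;0 0 0 0 0 0;0 0 -8 0 0 0;0 0 -30 0 0 0;0 0 -45 0 0 0;0 0 -45 0 0 0;0 0 -20 0 0 0;0 0 0 0 0 0' 0.4
python3 - <<'E'
from meas import *
v=look("wrist"); im=v[0]; c,k,fc,fk=cass(v); 
b=[(round(a),q.round(1),cv2.minAreaRect(kk)) for a,q,kk in blobs(((im.max(2)<60)*255).astype(np.uint8),150) if 100<q[1]<240 and 250<q[0]<380]
print(b); print("cass",c,yaw(v,cv2.minAreaRect(k),79),"fin",onz(v,fc,97).round(1)); print(ctrl.get_obs()["ee_pos"])
for m in measure(v):
    if m[0]=="red": print("red",onz(v,m[1],43))
E
python3 shift.py '-38 2 0 0 0 0;-44 2.6 0 0 0 0;-44 2.6 0 0 0 0;-44 2.6 0 0 0 0;-44 2.6 0 0 0 0;-44 2.6 0 0 0 0;-43 2.6 0 0 0 0;0 0 0 0 0 0;0 0 0 0 0 0' 0.8
cat > cv.py <<'E'
from meas import *
from sys import argv
v=look("wrist",argv[1]); im=v[0]; o=ctrl.get_obs(); M=R.from_quat(o["ee_rot"]).as_matrix(); p=o["ee_pos"]
a,c,k=[q for q in blobs(mask(im,*ORANGE),800) if q[1][1]<260][0]
f=[q for q in inside(im,k,dark(im,60)) if q[1][1]<290][0]
print(p.round(1),"tool y",np.arctan2(M[1,1],M[0,1]),"body",c,cv2.boundingRect(k),"fin",f[0],f[1])
print(yaw(v,cv2.minAreaRect(f[2]),66),cv2.minAreaRect(f[2]),"tool offset",(M.T@(onz(v,f[1],66)-p)).round(1))
print("body yaw",yaw(v,cv2.minAreaRect(k),40))
np.savez(f"/tmp/{argv[1]}.npz",K=v[1],P=v[2],fc=f[1])
if len(argv)>2:
    a=np.load(f"/tmp/{argv[2]}.npz"); print("tri",tri(((0,a["K"],a["P"]),a["fc"]),(v,f[1])))
E
python3 cv.py v1
```

```text
clock: 14.85
ee_pos: [498.2, 22.9, 232.6]
ee_rot: [0.796, 0.606, 0.003, 0.002]
wrist_force: [-0.1, -0.4, -0.6]
width: 0.401
finger_force: 0.0
[(181434, array([277. , 221.6]), ((319.5, 199.5), (399.0, 639.0), 90.0)), (262, array([311.5, 173.5]), ((311.5, 183.5), (59.0, 47.0), 90.0))]
cass [311.9391406  185.97662711] (array([495.,  23.]), [37.0, 55.4], 1.317) fin [495.5  22.8  97. ]
[496.98454441  22.97364576 230.71666286]
red [437.80314462  36.34577555  43.        ]
clock: 15.8
ee_pos: [432.0, -272.3, 227.8]
ee_rot: [0.796, 0.605, -0.001, -0.001]
wrist_force: [-0.3, 0.5, -0.1]
width: 0.796
finger_force: 0.0Traceback (most recent call last):
  File "cv.py", line 5, in <module>
    f=[q for q in inside(im,k,dark(im,60)) if q[1][1]<290][0]
      ~~~~~~~~~~~~~~~~~~~~~~~~~~~~~~~~~~~~~~~~~~~~~~~~~~~~^^^
IndexError: list index out of range
```

Run:
```python
from h import *
im=cv2.imread("pics/v1.png")[:,:,::-1]
for q in blobs(mask(im,*ORANGE),300): print(q[0],q[1].round(),cv2.boundingRect(q[2]))
a,c,k=blobs(mask(im,*ORANGE),800)[0]
for t in(60,75,90,110): print(t,[(q[0],q[1].round(1),cv2.boundingRect(q[2])) for q in inside(im,k,dark(im,t))[:3]])
```

```text
4447.0 [314. 177.] (276, 134, 77, 88)
3195.5 [447. 380.] (249, 370, 348, 16)
394.5 [158. 328.] (148, 297, 26, 60)
344.5 [472. 329.] (457, 297, 26, 60)
60 []
75 [(8.5, array([311.7, 170.5]), (307, 169, 10, 4))]
90 [(14.0, array([312.2, 170.5]), (307, 169, 11, 6))]
110 [(241.0, array([315.1, 183.1]), (307, 169, 17, 30))]
```

```bash
sed -i 's/dark(im,60)/dark(im,110)/' cv.py; python3 cv.py v1
```

```text
[ 433.2 -270.1  228.3] tool y -0.2669573890683904 body [314.03059381 178.73048845] (276, 135, 77, 88) fin 254.5 [314.70988867 184.80222659]
(array([ 431.1, -272. ]), [10.8, 31.2], 1.577) ((314.61322021484375, 184.89620971679688), (28.708358764648438, 10.302042007446289), 74.05460357666016) tool offset [ -2.3  -1.1 162.3]
body yaw (array([ 429.5, -273.4]), [68.0, 88.3], 1.591)
```

```bash
python3 shift.py '-2 -1 0 0 0 -0.14;0 0 20 0 0 -0.14;0 0 35 0 0 0;0 0 20 0 0 0;0 0 0 0 0 0;0 0 0 0 0 0'; python3 cv.py v2 v1
```

```text
clock: 16.5
ee_pos: [432.3, -272.2, 154.3]
ee_rot: [0.702, 0.712, 0.0, -0.001]
wrist_force: [0.8, -0.3, 0.2]
width: 0.8
finger_force: 0.0
[ 432.6 -272.8  154.9] tool y 0.012809355472564742 body [313.46086957 195.03618513] (274, 148, 80, 96) fin 459.5 [313.23213638 205.24120421]
(array([ 430.6, -271.5]), [10.5, 32.1], 1.59) ((313.5, 205.5), (37.0, 13.0), 90.0) tool offset [ 1.9 -2.3 88.9]
body yaw (array([ 430.5, -272.9]), [67.9, 90.0], 1.624)
tri (array([ 430.42996387, -274.24615514,   56.29865392]), np.float64(0.06647102585140625))
```

```bash
python3 shift.py '-1 -2 35 0 0 0;0 0 35 0 0 0;0 0 20 0 0 0;0 0 8 0 0 0;0 0 4 0 0 0;0 0 0 0 0 0;0 0 0 0 0 0' 0.5;  python3 shift.py '0 0 0 0 0 0;0 0 0 0 0 0;0 0 0 0 0 0;0 0 0 0 0 0;0 0 0 0 0 0;0 0 0 0 0 0' 0.0
```

```text
clock: 17.25
ee_pos: [430.5, -275.0, 53.4]
ee_rot: [0.703, 0.711, 0.0, 0.001]
wrist_force: [0.5, 0.6, 0.4]
width: 0.5
finger_force: 0.0
clock: 17.85
ee_pos: [429.7, -274.5, 52.2]
ee_rot: [0.703, 0.711, 0.0, -0.0]
wrist_force: [0.3, -1.1, -0.5]
width: 0.132
finger_force: 30.0
```

```bash
python3 shift.py '0 0 -10 0 0 0;0 0 -30 0 0 0;0 0 -40 0 0 0;0 0 -45 0 0 0;0 0 -45 0 0 0;0 0 -15 0 0 0;0 0 0 0 0 0';  python3 shift.py '38 9 0 0 0 0;43 10 0 0 0 0;43 10 0 0 0 0;43 10 0 0 0 0;43 10 0 0 0 0;43 10 0 0 0 0;43 11 0 0 0 0;0 0 0 0 0 0.14;0 0 0 0 0 0.14;0 0 0 0 0 0'
python3 shift.py '0 0 0 0 0 0;0 0 0 0 0 0'
python3 - <<'E'
from meas import *
v=look("wrist","w8"); o=ctrl.get_obs(); M=R.from_quat(o["ee_rot"]).as_matrix(); print(o["ee_pos"],np.arctan2(M[1,1],M[0,1]))
E
```

```text
clock: 18.55
ee_pos: [430.9, -275.4, 240.2]
ee_rot: [0.703, 0.711, 0.001, 0.003]
wrist_force: [-0.3, 0.3, -1.5]
width: 0.13
finger_force: 30.0
clock: 19.55
ee_pos: [495.4, 22.5, 235.9]
ee_rot: [0.795, 0.606, -0.001, -0.001]
wrist_force: [-0.9, 0.2, -1.5]
width: 0.131
finger_force: 30.0
clock: 19.75
ee_pos: [496.0, 21.8, 236.8]
ee_rot: [0.795, 0.607, -0.001, -0.0]
wrist_force: [1.0, 0.1, -0.3]
width: 0.136
finger_force: 30.0
[496.14434028  21.74198738 236.93482332] -0.26784870168225094
```

View pics/w8.png

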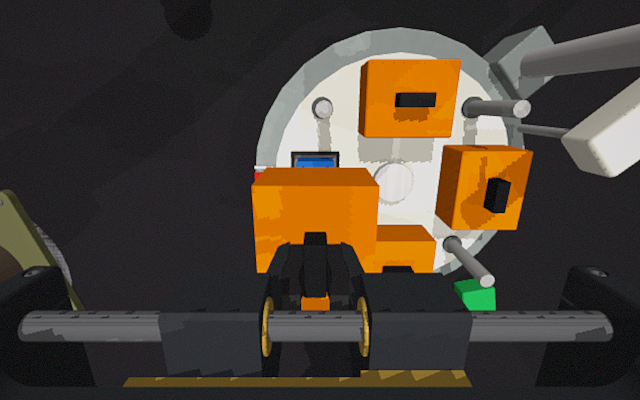

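The bay rim with the blue cassette in it shows at columns 291–340, rows 152–167. The cover's leading lower edge is at row ~169, columns 254–378, and its fin is at 303–329. I'll measure the remaining offset numerically.

```bash
cat > off.py <<'E'
from meas import *
v=look("wrist"); im=v[0]; o=ctrl.get_obs(); M=R.from_quat(o["ee_rot"]).as_matrix(); p=o["ee_pos"]; g=im.astype(int).mean(2)
T=lambda u,z:(M.T@(onz(v,u,z)-p)).round(1)
k=min([q for q in blobs(mask(im,*ORANGE),2000) if q[1][1]<300],key=lambda q:abs(q[1][0]-316))[2][:,0,:]
# cover's leading edge: first orange row per column
cols=np.arange(262,371,6); top=np.array([k[k[:,0]==c][:,1].min() if (k[:,0]==c).any() else -1 for c in cols])
print("cover edge rows",top.tolist()); r0=int(np.median(top)); s=np.polyfit(cols,top,1); print("slope",s[0])
row=k[(k[:,1]>r0+3)&(k[:,1]<r0+10)]; cl,cr=row[:,0].min()-.0,row[:,0].max()+1.0
print("cover cols",cl,cr,"edge L,mid,R",T((cl,r0),p[2]-52),T(((cl+cr)/2,r0),p[2]-52),T((cr,r0),p[2]-52))
# rim
prof=g[:,308:322].mean(1); rr=[r for r in range(r0-45,r0) if prof[r]<100 and prof[r-1]>=100]; print("rim rows",rr,prof[r0-30:r0].astype(int).tolist())
if rr:
    r=rr[0]; f=g[r+2:r+6].mean(0); d=[c for c in range(260,380) if f[c]<100]; e=(min(d),max(d)+1); print("rim cols",e,T((e[0],r),55),T((np.mean(e),r),55),T((e[1],r),55))
    a=T((np.mean(e),r),55); b=T(((cl+cr)/2,r0),p[2]-52); print("bay",a[0]-33,a[1],"cover",b[0]-40,b[1])
E
python3 off.py
```

```text
cover edge rows [173, 168, 168, 168, 168, 167, 168, 168, 168, 168, 168, 168, 167, 168, 168, 168, 168, 168, 174]
slope 0.0029239766081869106
cover cols 257.0 373.0 edge L,mid,R [ 39.7 -39.4  52. ] [39.7 -0.7 52. ] [39.8 38.  52. ]
rim rows [152] [208, 210, 211, 212, 210, 209, 209, 210, 211, 211, 209, 208, 193, 128, 13, 32, 35, 69, 83, 79, 67, 71, 65, 100, 113, 108, 108, 108, 115, 125]
rim cols (291, 339) [ 29.9 -26.7 182.1] [ 30.   -0.7 182. ] [ 30.   25.4 182. ]
bay -3.0 -0.7 cover -0.29999999999999716 -0.7
```

```bash
python3 shift.py '-2.2 0 25 0 0 0;0 0 25 0 0 0;0 0 18 0 0 0;0 0 0 0 0 0;0 0 0 0 0 0;0 0 0 0 0 0'; python3 off.py; python3 off.py | tail -1
```

```text
clock: 20.45
ee_pos: [496.7, 19.9, 170.2]
ee_rot: [0.796, 0.606, 0.001, 0.0]
wrist_force: [-0.2, -0.2, -0.2]
width: 0.13
finger_force: 30.0
cover edge rows [173, 168, 168, 168, 167, 167, 167, 167, 167, 167, 167, 167, 167, 167, 168, 168, 168, 168, 174]
slope 0.004093567251461729
cover cols 260.0 372.0 edge L,mid,R [ 40.4 -37.2  52. ] [40.4  0.1 52. ] [40.4 37.4 52.1]
rim rows [162] [194, 193, 193, 196, 197, 197, 197, 197, 199, 201, 200, 201, 201, 197, 195, 197, 197, 196, 196, 199, 201, 198, 198, 188, 125, 3, 26, 29, 21, 68]
rim cols (283, 344) [ 31.7 -28.5 115.2] [ 31.7  -1.8 115.3] [ 31.7  24.8 115.3]
bay -1.3000000000000007 -1.8 cover 0.3999999999999986 0.1
bay -1.3000000000000007 -1.7 cover 0.3999999999999986 0.2
```

```bash
python3 shift.py '-0.8 -1.6 12 0 0 0;0 0 10 0 0 0;0 0 0 0 0 0;0 0 0 0 0 0;0 0 0 0 0 0'; python3 off.py; python3 off.py | tail -1
```

```text
clock: 21.05
ee_pos: [494.5, 19.7, 147.6]
ee_rot: [0.796, 0.606, 0.0, 0.0]
wrist_force: [0.0, -0.4, -0.1]
width: 0.135
finger_force: 30.0
cover edge rows [173, 168, 168, 168, 167, 167, 167, 167, 167, 167, 167, 167, 167, 167, 167, 168, 168, 168, 174]
slope 0.002631578947368244
cover cols 260.0 372.0 edge L,mid,R [ 40.4 -37.2  52. ] [40.4  0.1 52. ] [40.4 37.5 52. ]
rim rows [166] [200, 199, 203, 204, 203, 203, 206, 208, 207, 207, 207, 210, 211, 211, 212, 212, 207, 202, 206, 207, 207, 207, 207, 210, 211, 209, 209, 209, 155, 5]
rim cols (266, 366) [ 32.8 -39.8  92.6] [32.8  0.3 92.6] [32.8 40.4 92.6]
bay -0.20000000000000284 0.3 cover 0.3999999999999986 0.1
bay -0.10000000000000142 0.3 cover 0.5 0.1
```

Run:
```python
from h import *
v=look("wrist"); g=v[0].astype(int).mean(2)
for r in(164,165,166,167): 
    d=[c for c in range(260,380) if g[r,c]<90]; print(r,d[:2],d[-2:],g[r,[276,280,284,288,340,344,348,352]].astype(int))
```

```text
164 [] [] [211 211 222 223 205 206 219 217]
165 [321, 322] [336, 337] [214 213 172 175 138 140 176 218]
166 [283, 284] [347, 348] [206 208   1   3   2   1  54 227]
167 [283, 284] [347, 348] [158 157  70  72  71  71  60 188]
```

```bash
python3 shift.py '-0.4 0 8 0 0 0;0 0 8 0 0 0;0 0 8 0 0 0;0 0 6 0 0 0;0 0 4 0 0 0;0 0 0 0 0 0;0 0 0 0 0 0'; python3 shift.py '0 0 3 0 0 0;0 0 2 0 0 0;0 0 1.5 0 0 0;0 0 0 0 0 0'
```

```text
clock: 21.9
ee_pos: [494.1, 19.3, 113.2]
ee_rot: [0.796, 0.606, 0.0, -0.0]
wrist_force: [0.3, -0.2, -0.6]
width: 0.132
finger_force: 30.0
clock: 22.3
ee_pos: [494.3, 19.2, 107.0]
ee_rot: [0.796, 0.606, 0.0, 0.0]
wrist_force: [-0.7, 0.2, 3.0]
width: 0.136
finger_force: 30.0
```

```bash
python3 shift.py '0 0 1 0 0 0;0 0 0 0 0 0'; python3 shift.py '0 0 0 0 0 0;0 0 0 0 0 0;0 0 0 0 0 0;0 0 -8 0 0 0;0 0 -25 0 0 0;0 0 -40 0 0 0;0 0 -40 0 0 0;0 0 0 0 0 0;0 0 0 0 0 0' 0.4
python3 - <<'E'
from meas import *
v=look("wrist","w9"); im=v[0]; o=ctrl.get_obs(); print(o["ee_pos"])
P=[]
for q in blobs(mask(im,*ORANGE),800):
    if q[1][1]>300: continue
    f=[x for x in inside(im,q[2],dark(im,75)) if x[0]>100]
    print(q[0],q[1].round(),cv2.boundingRect(q[2]),[(x[0],yaw(v,cv2.minAreaRect(x[2]),119)) for x in f])
for m in measure(v):
    if m[0]=="red": print("red",onz(v,m[1],43))
E
```

```text
clock: 22.5
ee_pos: [494.6, 19.2, 106.7]
ee_rot: [0.796, 0.606, 0.001, 0.0]
wrist_force: [-1.1, 0.8, 9.9]
width: 0.134
finger_force: 30.0
clock: 23.4
ee_pos: [494.4, 19.4, 219.7]
ee_rot: [0.796, 0.606, 0.001, 0.0]
wrist_force: [-0.2, 0.3, 0.1]
width: 0.4
finger_force: 0.0
[493.60047181  19.35539563 218.70881469]
8356.0 [414.  94.] (361, 53, 110, 84) [(624.0, (array([597.2,  80.8]), [11.1, 33.0], 2.873))]
7919.5 [492. 188.] (442, 145, 105, 90) [(779.5, (array([654.8, -21.2]), [21.7, 31.8], 1.28))]
6269.5 [315. 190.] (278, 146, 75, 90) [(429.0, (array([494.7,  21.6]), [10.1, 32.5], 1.308))]
2765.0 [405. 249.] (356, 229, 88, 44) [(183.0, (array([534.2, -42.9]), [8.7, 39.1], 2.169))]
red [438.0163632   36.41339345  43.        ]
```

```bash
python3 shift.py '0 0 -30 0 0 0;0 0 0 0 0 0;0 0 0 0 0 0'; python3 -c "
from cell import ctrl
print(ctrl.hand_in())"
```

```text
clock: 23.75
ee_pos: [493.5, 19.3, 247.9]
ee_rot: [0.796, 0.606, -0.001, -0.0]
wrist_force: [0.3, -0.1, -0.3]
width: 0.398
finger_force: 0.0
the job is handed in; nothing more can be done
None
```

I handed the job in at 23.75 s: the carousel is clicked in at the mark with the cassette in the bay and the cover down over it, about 1 mm off centre by my last measurement; the hand-in returned no verdict.

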